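Spray the bare cooker shaft, refit its D-bore knob and hold it pressed in

TASK

Give the cooker's bare D-shaft a short shot from the spray canister beside it: press the nozzle cap fully down and let it spring back up. Then take the loose knob from the bamboo board, turn it so that its flat matches the shaft's flat, push it fully home on the shaft and press it all the way in against its spring, as for lighting. Finish while still gripping the knob and holding it pressed in, and leave the egg poacher, tumblers and salt cellar where they stand.

Things in the scene. Friction and masses are not known exactly. Their poses are not given: they have to be found in the camera images.
- nozzle_top (a point): centre of the top of the white nozzle cap (26 mm across, 16 mm tall, short red spout to one side) on the blue and white spray canister (48 mm across). The canister is fixed upright on the counter; the cap's top stands 127 mm above the counter when up
- nozzle (a joint): how far the nozzle cap is pressed down: 0 = up, 0.006 m = fully down on its stop. Sprung: starts to move at about 2 N, fully down at about 5.5 N, springs back by itself
- knob: the same black knob, origin at the centre of its underside, 18.5 mm below knob_center; same axes. From the underside a D-shaped bore goes 14 mm up along the axis: 16 mm across, its flat 3.5 mm from the axis on the knob's +x side
- knob_center (a point): centre (half-way up) of the loose black cooker knob lying upright, bore down, on the bamboo board; 37 mm tall, about 70 g. Round skirt 40 mm across, 17 mm tall; on it a grip bar 34 mm long, 12 mm thick, 20 mm tall, along the knob's x. z is up. A white line on the bar's top at its +x end marks the side of the bore's flat
- shaft_tip (a point): centre of the top end of the brass-coloured upright D-shaft at the cooker's front (z up). 14 mm across, its flat 2.5 mm from the axis on this point's +x side; tip chamfered 1.5 mm. It does not turn; the knob fits only with its x along this x (within about 0.3 rad). Fully home, the tip touches the end of the bore and knob_center is 4.5 mm above the tip
- shaft (a joint): how far the shaft is pushed in (down): 0 = out, 0.006 m = on its stop. Sprung: starts to move at about 2.5 N, fully in at about 8 N, springs back by itself
- control: fixed black ring around the shaft, 60 mm across, 6 mm tall on the cooker's 50 mm high top; the shaft stands 22 mm above it. A white tick on it marks the side of the shaft's flat (its +x). Origin: centre of its underside
- cooker: fixed steel table cooker, 300 mm (its x) by 260 mm by 50 mm tall, a black hotplate 170 mm across to its rear (+x). Origin: centre of its underside
- board: fixed bamboo cutting board, 250 mm (its x) by 200 mm by 18 mm thick, a yellow clamp about 50 mm tall on its +y edge, 80 mm towards +x from the middle. Origin: centre of its underside
- poacher: orange egg poacher cup, 92 mm across, 35 mm tall, standing on the cooker's hotplate; a bystander. Origin: centre of its underside
- tumbler_a: frosted glass tumbler, 72 mm across, 95 mm tall, on the counter; a bystander. Origin: centre of its underside
- tumbler_b: second frosted glass tumbler, same size; a bystander. Origin: centre of its underside
- salt: black ceramic salt cellar with a lid, 80 mm across, 62 mm tall, on the counter; a bystander. Origin: centre of its underside
Mind the look-alikes: they are no part of the job. What is shaped like the knob but purple is not meant. Leave any pink look-alike of the part that bears nozzle_top alone.

How it is judged (in metres and radians):
On the way, in this order (a step that is already met when the one before it is completed fails the run):
1. the nozzle cap is pressed down (at least 4.5 of its 6 mm) (value of joint nozzle above 0.0045 m), for 0.1 s.
2. the nozzle cap has sprung back up (value of joint nozzle below 0.0015 m), for 0.1 s.
3. the knob is gripped and lifted clear of the board (height (world z) of knob_center above 0.06 m and contact force between the fingers and knob above 2 N), for 0.2 s.
4. the knob is on the shaft to full depth and pressed in (z of knob_center in the frame of shaft_tip below 0.0075 m and horizontal distance between knob_center and shaft_tip below 0.004 m and angle between the x axis of knob_center and the x axis of shaft_tip, either way round below 0.4 rad and angle between knob_center's own z axis and vertical below 0.12 rad and value of joint shaft above 0.0035 m), for 0.2 s.
At the end, for the whole second after the job is handed in: Knob on the shaft (centre under 7.5 mm above the tip, home is 4.5; axes within 4 mm; flats within 0.4 rad; tilt under 0.12 rad), shaft held in over 3.5 of 6 mm, fingers gripping the knob, nozzle cap up, poacher, tumblers and salt cellar upright and within 20 mm of their start (all of step 4 and contact force between the fingers and knob above 2 N and value of joint nozzle below 0.0015 m and angle between each of poacher, tumbler_a, tumbler_b, salt's own z axis and vertical below 0.1 rad and distance of each of poacher, tumbler_a, tumbler_b, salt from where it was at the start of the episode below 0.02 m); the arm keeps its last pose, push and grip.
It fails at once if the poacher is knocked away or over (distance of poacher from where it was at the start of the episode above 0.03 m or angle between poacher's own z axis and vertical above 0.3 rad).
It fails at once if the tumbler_a is knocked away or over (distance of tumbler_a from where it was at the start of the episode above 0.03 m or angle between tumbler_a's own z axis and vertical above 0.3 rad).
It fails at once if the tumbler_b is knocked away or over (distance of tumbler_b from where it was at the start of the episode above 0.03 m or angle between tumbler_b's own z axis and vertical above 0.3 rad).
It fails at once if the salt is knocked away or over (distance of salt from where it was at the start of the episode above 0.03 m or angle between salt's own z axis and vertical above 0.3 rad).
It also fails if it takes over 51 s, if anything falls off the work surface, if the arm or the gripper's body presses on something with over 40 N, if the wrist force passes 120 N, or if a joint passes its speed limit or range.

ROBOT

A 6-joint arm with a two-finger parallel gripper is mounted at the origin on the work surface. World frame = base frame: x ahead of the robot, y to its left, z up, the work surface at z = 0. Lengths are in mm, angles in degrees, forces in N, time in s.
With the tool pointing down it reaches from about 300 to 850 mm from the base axis. Payload 4.2 kg.
Tool frame: the origin (TCP) lies at the very end of the fingers, on their centre line; the grasp point (between the pads) lies env.pinch_z behind it (env.pinch_z is the distance from the TCP to the grasp point, in mm); z points along the fingers, y is the line along which they close (so a half turn about z gives the same grasp; the last joint's range is limited). The gripper opens to 91 mm and grips with 3 to 60 N. Pads are 32 mm wide; open, the fingers measure 118 mm over their backs; the gripper's body (76 mm by 178 mm) begins 60 mm behind the grasp point.
Start: joints at [63.942, 18.312, 89.639, -0, 72.044, -1.146], TCP at [242.212, 521.516, 187.876] pointing down, gripper open.
Joint ranges: [-177.97, 177.97], [-48.28, 115.42], [12.27, 149.76], [-77.06, 257.06], [2.81, 150.46], [-146.56, 146.56]. Speed limits (degrees/s): [147.25, 147.25, 180, 180, 180, 180].

INTERFACE

Orientations are given as [roll, pitch, yaw] about the fixed x, y, z axes, in that order (R = Rz(yaw) Ry(pitch) Rx(roll)).
In Python, from workcell import state, vision, job_done, env gives the robot as it stands.
- The arm moves only by the tool servo_tool, never from a script. Its argument "rows" is a list of rows, each a list of 5 numbers: the shift along the tool's x, y, z scaled (see below), then the turn about the tool's z scaled (see below), then the opening, from 0 (shut) to 1 (fully open). A call has 1 to 20 rows; each row is the pose to reach, as a shift and turn from the pose commanded when the call began, along the tool's axes at that moment; what a row does not reach only later rows make up. The controller multiplies each number of a shift by 200 mm and each number of a turn by 90 degrees. A row lasts 1/12 s, in which the tool goes at most 41.7 mm and 7.16 degrees, less where a joint would pass 70% of its speed; a pose out of reach is approached as far as the arm can. A call with a number of a shift or a turn outside -1 to 1 is refused whole. A call with a gripper value outside its range is refused whole. The fingers move at their own pace and stop on an object; "force" is the grip in N (left out, the last holds). Time passes only in rows, so rows that repeat a pose let the fingers close. It gives the time, the measured TCP pose, the force, the opening and the grip force at its end, in the units of the state.
- state(): the state, without advancing time (a new reading comes with each control period).
- vision.grab_frame(name): name is "scene" or "top" or "wrist"; returns the picture (400x640x3 uint8, red, green, blue); there is no depth.
- vision.camera_info(name): a dict with "vertical_fov" (degrees; the focal length in pixels is half the picture's height over the tangent of half this angle, whatever the lens; pixels are square), "cx", "cy" (the principal point, pixels), "T" (4x4, takes a point from camera to world coordinates). Camera axes: x right, y up, looking along -z (the intrinsics and any distortion apply to the point x, -y, -z); pixel columns grow to the right and rows downward; lengths in mm; the calibration is good to about 2 mm. A picture is of the moment at which its call begins: read the wrist's pose just before it. camera_info takes no time and is no camera call; for the wrist camera it gives the pose at the moment of the call.
- job_done(): hands the job in; it is judged then, once.
The state is a dict: "time_s": time; "qpos": joint angles; "qvel": joint speeds; "effort": joint torques, N m; "ee_pos": TCP position; "ee_rot": TCP orientation; "force": force on the tool from outside, world axes, zero at the start; "torque": the same for the moment, N m; "gripper_width": finger opening in mm; "gripper_force": force on a finger pad.
Only numpy, scipy, OpenCV 4.12 (cv2) and the standard library are available. Lean on these libraries where they do the work, as an engineer would, in place of code of your own. Each camera call takes 0.05 s, during which the arm holds its last target. There are 200 camera calls.

## Working session

There is one attempt and no reset: what is moved stays moved. The work goes in short steps, Python scripts to look and compute and a tool call to move; the robot and the scene stay as the last step left them, time stands still between calls to the robot, and variables do not carry over. Pictures are saved under pics/ and viewed, at most 10 in all, crops included, and the job is handed in when it is done.

Besides the shell and the picture viewer there is one more tool, called after "Emit:" by a JSON object that holds its "name" and its "arguments". servo_tool: Moves the arm, as the interface text tells. Its arguments: {"type":"object","properties":{"rows":{"type":"array"},"force":{"type":"number"}},"required":["rows"]}

```bash
ls; mkdir -p pics; python3 - <<'E'
from workcell import state, vision, env
import cv2
print(state(), env.pinch_z)
for n in ("scene","top","wrist"):
    c=vision.camera_info(n); print(n,c)
    im=vision.grab_frame(n); cv2.imwrite(f"pics/{n}0.png",im[...,::-1])
E
```

```text
pics
{'time_s': 0.0, 'qpos': array([ 6.39407080e+01,  1.83524568e+01,  8.97068289e+01, -7.71659489e-04,
        7.20429168e+01, -1.14418679e+00]), 'qvel': array([-0.02058338, -0.03252473, -0.02786692,  0.00281138,  0.04443045,
       -0.09994864]), 'effort': array([-3.61851289e-04, -4.12464094e+01, -2.31972921e+01,  7.27709010e-02,
        4.57828317e-02, -1.47779515e-04]), 'ee_pos': array([241.97910566, 520.99777832, 187.00927487]), 'ee_rot': array([-1.79897803e+02, -1.30733053e-03,  1.55085132e+02]), 'force': array([ 0.09513639, -0.11439541,  0.9530113 ]), 'torque': array([ 2.98009080e-02, -6.46705635e-02, -7.78340147e-05]), 'gripper_force': 0.0, 'gripper_width': 91.49792145381346} 18.8
scene {'vertical_fov': 52.1512892030834, 'cx': 315.82009679814973, 'cy': 198.30687551971272, 'T': array([[-3.83579838e-01, -5.47986787e-01,  7.43355223e-01,
         1.43090297e+03],
       [ 9.23495033e-01, -2.23384642e-01,  3.11859304e-01,
         3.77876463e+02],
       [-4.84063762e-03,  8.06107798e-01,  5.91748921e-01,
         7.71116465e+02],
       [ 0.00000000e+00,  0.00000000e+00,  0.0000
[... 212 characters left out ...]
e+02],
       [-9.99956104e-01,  9.25147336e-03, -1.48367893e-03,
         3.15229136e+01],
       [ 2.67902645e-04,  1.86514557e-01,  9.82452161e-01,
         1.22633608e+03],
       [ 0.00000000e+00,  0.00000000e+00,  0.00000000e+00,
         1.00000000e+00]])}
wrist {'vertical_fov': 58.0644906415908, 'cx': 317.7070942377667, 'cy': 202.165168762946, 'T': array([[ 4.21499065e-01, -8.81799915e-01, -2.11583196e-01,
         1.82011018e+02],
       [ 9.06825332e-01,  4.09215261e-01,  1.01047945e-01,
         5.48546716e+02],
       [-2.52099649e-03, -2.34460616e-01,  9.72122350e-01,
         3.83920057e+02],
       [ 0.00000000e+00,  0.00000000e+00,  0.00000000e+00,
         1.00000000e+00]])}
```

View pics/scene0.png

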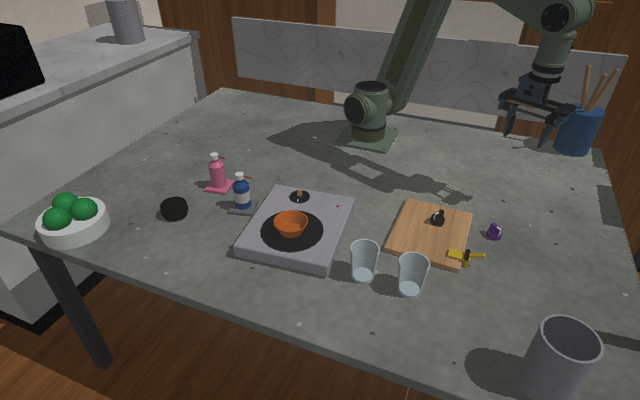

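View pics/top0.png

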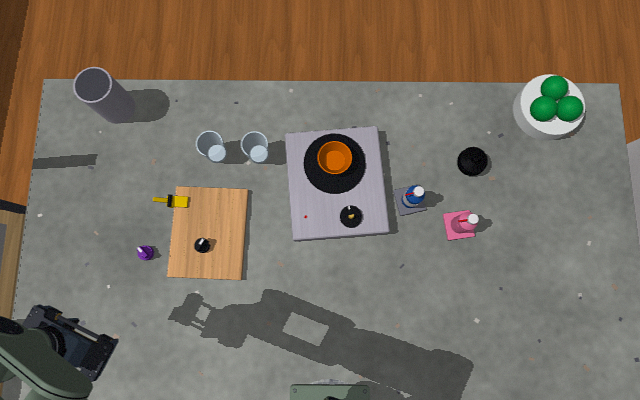

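Look-alikes: knob — black at top (202,245) on the board vs purple at (145,253) off it. Canister — blue/white at (413,195) vs pink at (462,222). I choose the black knob and the blue canister. Next, a close crop and ray casting.

```bash
cat > h.py <<'E'
import numpy as np, cv2
from workcell import state, vision, env
def ray(info,u,v):
    f=200/np.tan(np.radians(info["vertical_fov"]/2)); T=info["T"]
    d=T[:3,:3]@np.array([(u-info["cx"])/f,-(v-info["cy"])/f,-1]); return T[:3,3],d
def onz(info,u,v,z):
    o,d=ray(info,u,v); return o+d*(z-o[2])/d[2]
def tri(a,b):
    (o,d),(p,e)=a,b; s=np.linalg.lstsq(np.c_[d,-e],p-o,rcond=None)[0]
    A,B=o+s[0]*d,p+s[1]*e; return (A+B)/2,np.linalg.norm(A-B)
def totool(target):  # world shift -> tool axes, units of 200 mm, from measured pose
    from scipy.spatial.transform import Rotation as R
    s=state(); return R.from_euler('xyz',s["ee_rot"],degrees=True).as_matrix().T@(np.array(target)-s["ee_pos"])/200
E
python3 - <<'E'
from h import *
t=vision.camera_info("top"); s=vision.camera_info("scene")
for n,a,z in [("nozzle",(418,191),127),("knob",(203,243),55),("shaft",(351,216),78),("tickcorner red",(306,216),50),("tumA",(255,145),50),("tumB",(211,146),50),("clamp",(178,201),68),("poacher",(334,157),80),("pink",(473,219),127),("salt",(472,161),31)]:
    print(n,onz(t,*a,z).round())
for n,a,z in [("nozzle",(240,176),127),("shaft",(299,192),78),("knob",(438,212),55)]: print(n,onz(s,*a,z).round())
im=cv2.imread("pics/top0.png")
c=lambda u,v:cv2.resize(im[v-32:v+32,u-32:u+32],(260,260),interpolation=cv2.INTER_CUBIC)
cv2.imwrite("pics/c1.png",np.hstack([c(203,244),c(351,215),c(415,195)]))
E
```

```text
nozzle [ 590. -218.  127.]
knob [460. 335.  55.]
shaft [532. -52.  78.]
tickcorner red [535.  65.  50.]
tumA [731. 208.  50.]
tumB [727. 329.  50.]
clamp [570. 404.  68.]
poacher [690.  -8.  80.]
pink [ 520. -353.  127.]
salt [ 697. -392.   31.]
nozzle [ 604. -206.  127.]
shaft [550. -45.  78.]
knob [461. 345.  55.]
```

View pics/c1.png

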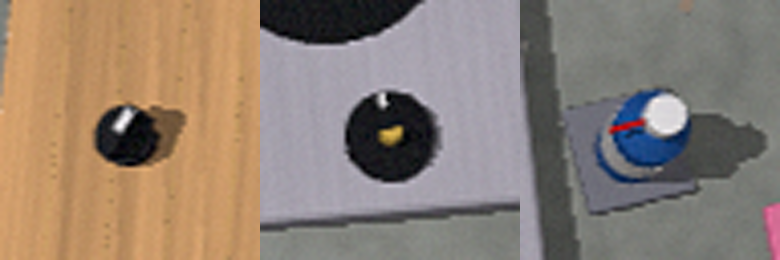

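The crop confirms the choice. Left: black knob with its white line, at yaw of about −35°. Middle: brass shaft with its tick, at about +12°. Right: white cap on the blue canister. Top and scene views differ by about 15 mm, probably lens distortion, so I'll refine with the wrist camera on the way, knob first.

Emit:
{"name": "servo_tool", "arguments": {"rows": [[-0.2,-0.05,0,0,1],[-0.4,-0.1,0,0,1],[-0.6,-0.16,0,0,1],[-0.8,-0.22,0,0,0.5],[-1,-0.28,0,0,0.5],[-1,-0.37,0,0,0.5]]}}

```text
time_s: 0.65
ee_pos: [398.1, 367.6, 187.4]
ee_rot: [180.0, 0.2, 154.8]
force: [-0.3, -0.6, 0.1]
gripper_width: 74.4
gripper_force: 0.0
```

Emit:
{"name": "servo_tool", "arguments": {"rows": [[-0.2,0,0,0,0.5],[-0.37,0,0,0,0.5],[-0.37,0,0,0,0.5],[-0.37,0,0,0,0.5]]}}

```text
time_s: 0.98
ee_pos: [460.5, 338.0, 187.3]
ee_rot: [-180.0, -0.0, 154.9]
force: [-1.1, 0.0, -0.4]
gripper_width: 47.5
gripper_force: 0.0
```

```bash
python3 - <<'E'
from h import *
s=state(); c=vision.camera_info("wrist"); im=vision.grab_frame("wrist")
np.save("knob.npy",im); import pickle; pickle.dump(c,open("knob.pkl","wb"))
cv2.imwrite("pics/w1.png",im[...,::-1]); print(s["time_s"],s["ee_pos"],s["ee_rot"],s["gripper_width"])
E
```

```text
0.9833 [460.52202679 338.01494842 187.29028692] [-1.79962554e+02 -3.94218554e-02  1.54916173e+02] 47.483853316629
```

View pics/w1.png

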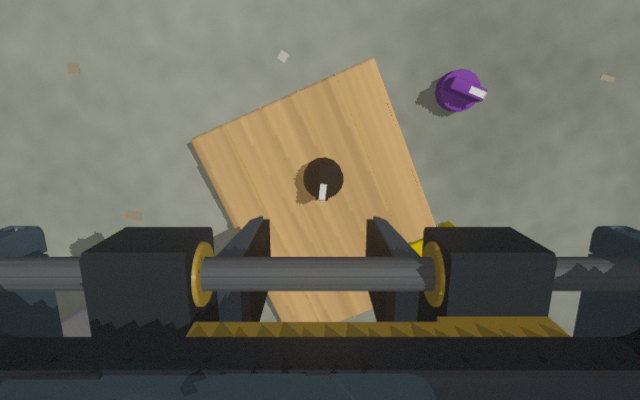

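The knob is at (323,178) with its white line at about (323,192), pointing image-down, and the purple one is off the board. I'll measure by masks.

```bash
python3 - <<'E'
from h import *; import pickle
im=np.load("knob.npy"); c=pickle.load(open("knob.pkl","rb"))
r=im[145:215,280:365].astype(int)
white=(r.min(2)>170).astype(np.uint8)
n,l,st,ce=cv2.connectedComponentsWithStats(white); i=1+st[1:,4].argmax(); print(st[i])
pts=np.argwhere(l==i)[:,::-1]+[280,145]
P=np.array([onz(c,u,v,55)[:2] for u,v in pts]); wc=P.mean(0); e=np.linalg.eigh(np.cov(P.T))[1][:,1]
dark=((r.max(2)<70)|(l==i)).astype(np.uint8); dark=cv2.morphologyEx(dark,cv2.MORPH_CLOSE,np.ones((5,5)))
cn=max(cv2.findContours(dark,0,1)[0],key=cv2.contourArea); (u,v),rad=cv2.minEnclosingCircle(cn)
M=cv2.moments(cn); m=(M['m10']/M['m00']+280,M['m01']/M['m00']+145)
k=onz(c,u+280,v+145,35)[:2]; print("circle",u+280,v+145,rad,k,"moments",m,onz(c,*m,35))
d=wc-k; print("line",wc,"yaw from centre",np.degrees(np.arctan2(d[1],d[0])),"len",np.hypot(*d),"yaw pca",np.degrees(np.arctan2(e[1],e[0])))
for h in ((80,90),):pass
g=np.argwhere(white); 
E
```

```text
[39 39  7 16 88]
circle 323.0 178.5 20.718448638916016 [457.03665386 344.1539707 ] moments (322.88587953166876, 178.03653547750037) [456.57176593 344.24641015  35.        ]
line [464.86672696 339.26818991] yaw from centre -31.96318980244607 len 9.229349860682955 yaw pca 149.9952511421419
```

Emit:
{"name": "servo_tool", "arguments": {"rows": [[-0.12,-0.16,0,0,0],[-0.24,-0.32,0,0,0],[-0.36,-0.48,0,0,0],[-0.48,-0.64,0,0,0],[-0.59,-0.79,0,0,0]]}}

```text
time_s: 1.45
ee_pos: [499.0, 145.2, 187.9]
ee_rot: [-180.0, -0.0, 155.2]
force: [0.9, 0.6, -0.0]
gripper_width: 15.0
gripper_force: 0.0
```

Emit:
{"name": "servo_tool", "arguments": {"rows": [[-0.12,-0.16,0,0,0],[-0.24,-0.32,0,0,0],[-0.36,-0.48,0,0,0],[-0.48,-0.64,0,0,0],[-0.59,-0.79,0,0,0],[-0.59,-0.79,0,0,0],[-0.59,-0.79,0,0,0]]}}

```text
time_s: 2.03
ee_pos: [540.1, -47.4, 187.6]
ee_rot: [180.0, -0.1, 155.0]
force: [-0.8, -0.5, -0.3]
gripper_width: 0.8
gripper_force: 0.0
```

```bash
python3 - <<'E'
from h import *
s=state(); c=vision.camera_info("wrist"); im=vision.grab_frame("wrist")
np.save("shaft.npy",im); import pickle; pickle.dump(c,open("shaft.pkl","wb"))
cv2.imwrite("pics/w2.png",im[...,::-1]); print(s["time_s"],s["ee_pos"],s["ee_rot"],s["gripper_width"])
E
```

```text
2.0333 [540.09165503 -47.37468413 187.59755624] [ 1.79978808e+02 -5.85672730e-02  1.54967829e+02] 0.8294436626193088
```

View pics/w2.png

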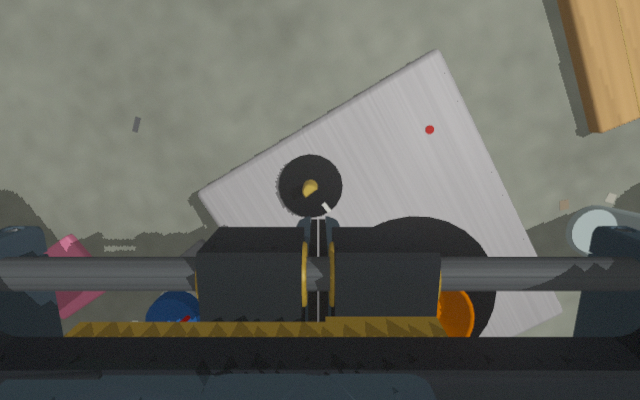

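The ring is at (310,185), the brass tip at about (311,188), and the tick at (326,208). Measuring these.

```bash
python3 - <<'E'
from h import *; import pickle
im=np.load("shaft.npy"); c=pickle.load(open("shaft.pkl","rb"))
r=im[145:218,270:350].astype(int); off=np.array([270,145])
brass=((r[...,0]-r[...,2]>40)&(r[...,0]>90)).astype(np.uint8)
ys,xs=np.nonzero(brass); print("brass",len(xs),xs.mean()+270,ys.mean()+145,xs.min()+270,xs.max()+270,ys.min()+145,ys.max()+145)
dark=(r.max(2)<70).astype(np.uint8)
cn=max(cv2.findContours(dark,0,1)[0],key=cv2.contourArea)[:,0]+off
cn=cn[cn[:,1]<196]; cn=cn[cn[:,1]>146]
W=np.array([onz(c,u,v,56)[:2] for u,v in cn])
A=np.c_[2*W,np.ones(len(W))]; s=np.linalg.lstsq(A,(W**2).sum(1),rcond=None)[0]; ctr=s[:2]; R=np.sqrt(s[2]+ctr@ctr)
res=np.abs(np.hypot(*(W-ctr).T)-R); print("ring",ctr,R,res.max())
B=np.array([onz(c,x+270,y+145,78)[:2] for x,y in zip(xs,ys)]); print("brass on tip plane mean",B.mean(0))
hull=cv2.convexHull(np.c_[xs,ys].astype(np.int32)); 
w=(r.min(2)>150).astype(np.uint8); 
for x in range(318-270,335-270): pass
n,l,st,ce=cv2.connectedComponentsWithStats(w)
for i in range(1,n):
    if 5<st[i,4]<120:
        p=onz(c,*(ce[i]+off),56)[:2]; d=p-ctr; print(st[i],ce[i]+off,"yaw",np.degrees(np.arctan2(d[1],d[0])),np.hypot(*d))
cv2.imwrite("pics/c2.png",cv2.resize(im[145:235,265:365,::-1],(700,630))[:600])
E
```

```text
brass 190 309.1578947368421 187.34736842105264 302 317 179 197
ring [534.64531447 -53.79479776] 28.832818868527344 0.6333014404906088
brass on tip plane mean [531.71277232 -52.62009219]
```

View pics/c2.png

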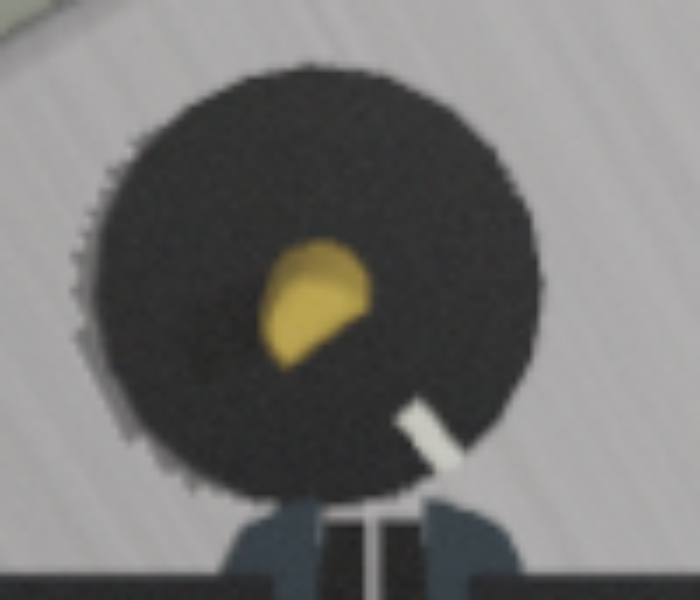

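```bash
python3 - <<'E'
from h import *; import pickle
c=pickle.load(open("shaft.pkl","rb"))
q=lambda x,y,z:onz(c,265+x/7-.5+.07,145+y/7-.5+.07,z)[:2]
ring=q(319,283,56)
a=q(412,410,56);b=q(450,465,56)
for n,d in [("ring-tick",q(430,438,56)-ring),("tick",b-a)]: print(n,np.degrees(np.arctan2(d[1],d[0])))
f1,f2=q(288,368,78),q(370,312,78); d=f2-f1; n=np.array([-d[1],d[0]])/np.hypot(*d)
if n[0]<0:n=-n
print("ring",ring,"flat normal yaw",np.degrees(np.arctan2(n[1],n[0])),"chord",np.hypot(*d),"tip centre",(f1+f2)/2-2.5*n)
E
```

```text
ring-tick 9.921056985237975
tick 8.974608460608557
ring [533.78511559 -53.16499857] flat normal yaw 9.800284117430145 chord 12.446150372120105 tip centre [534.76777681 -53.3524269 ]
```

Shaft: (534.5,−53.5), yaw ≈ 9.7°. Now a wrist look at the nozzle.

Emit:
{"name": "servo_tool", "arguments": {"rows": [[-0.16,-0.13,0,0,0],[-0.32,-0.26,0,0,0],[-0.48,-0.39,0,0,0],[-0.64,-0.52,0,0,0],[-0.79,-0.65,0,0,0],[-0.79,-0.65,0,0,0],[-0.79,-0.65,0,0,0]]}}

```text
time_s: 2.67
ee_pos: [629.5, -230.4, 186.8]
ee_rot: [180.0, -0.1, 155.1]
force: [-0.8, -0.0, -0.1]
gripper_width: 0.6
gripper_force: 0.0
```

```bash
python3 - <<'E'
from h import *
s=state(); c=vision.camera_info("wrist"); im=vision.grab_frame("wrist")
np.save("noz.npy",im); import pickle; pickle.dump(c,open("noz.pkl","wb"))
cv2.imwrite("pics/w3.png",im[...,::-1]); print(s["time_s"],s["ee_pos"],s["ee_rot"])
r=im.astype(int); w=((r.min(2)>150)&(r.max(2)-r.min(2)<35)).astype(np.uint8)
n,l,st,ce=cv2.connectedComponentsWithStats(w)
for i in range(1,n):
    if st[i,4]>150: print(st[i],ce[i],onz(c,st[i,0]+(st[i,2]-1)/2,st[i,1]+(st[i,3]-1)/2,127),totool(onz(c,*ce[i],127)))
E
```

```text
2.6667 [ 629.47788435 -230.43182942  186.75018037] [ 1.79956128e+02 -1.10526559e-01  1.55101653e+02]
[  336     0   304   257 30650] [472.65324633  97.89768352] [626.95465169 -99.54441883 127.        ] [0.38222436 0.52242469 0.30225112]
[  78  126   47   37 1282] [ 99.36583463 142.88845554] [ 522.65823469 -350.30751275  127.        ] [ 0.23170416 -0.77790911  0.30060316]
[ 291  135   36   37 1005] [308.18905473 153.09850746] [ 590.03009781 -220.27703688  127.        ] [ 0.19479412 -0.04229555  0.30128543]
```

View pics/w3.png

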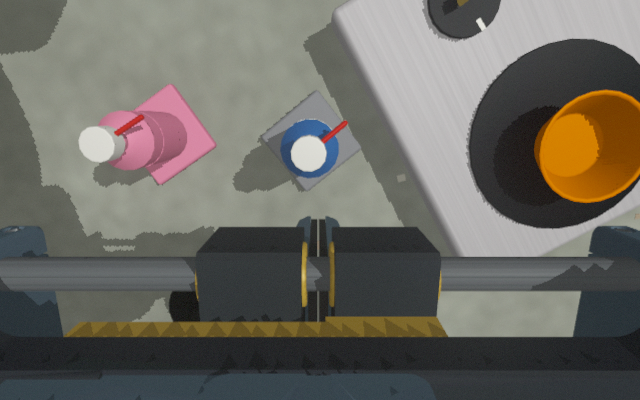

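The white cap of the blue canister is at (308,153), i.e. world (590,−220); the pink one at (97,143) is left alone. Moving over the cap and pressing.

Emit:
{"name": "servo_tool", "arguments": {"rows": [[0.19,-0.04,0.0,0,0],[0.195,-0.042,0.1,0,0],[0.195,-0.042,0.2,0,0],[0.195,-0.042,0.27,0,0],[0.195,-0.042,0.29,0,0],[0.195,-0.042,0.31,0,0],[0.195,-0.042,0.325,0,0],[0.195,-0.042,0.332,0,0],[0.195,-0.042,0.332,0,0],[0.195,-0.042,0.332,0,0]]}}

```text
time_s: 3.55
ee_pos: [590.5, -222.6, 122.1]
ee_rot: [180.0, 0.1, 155.1]
force: [0.0, -1.2, 0.4]
gripper_width: 0.4
gripper_force: 0.0
```

Emit:
{"name": "servo_tool", "arguments": {"rows": [[0,0,0.005,0,0],[0,0,0.01,0,0],[0,0,0.01,0,0],[0,0,0.01,0,0]]}}

```text
time_s: 3.88
ee_pos: [590.1, -222.8, 119.4]
ee_rot: [180.0, -0.0, 155.1]
force: [0.3, 0.4, 0.7]
gripper_width: 0.5
gripper_force: 0.0
```

```bash
python3 - <<'E'
from h import *
s=state(); print(s["ee_pos"],s["force"],s["torque"],s["effort"])
im=np.vstack([vision.grab_frame("scene")[140:240,190:320],vision.grab_frame("top")[150:250,360:490]])
cv2.imwrite("pics/c3.png",cv2.resize(np.hstack([im[:100],im[100:]])[...,::-1],(780,300),interpolation=cv2.INTER_CUBIC))
E
```

```text
[ 590.08592535 -222.77803716  119.40591344] [0.32077552 0.43380411 0.65056101] [ 0.00950332 -0.04738358 -0.03857485] [ 1.36116651e-02 -4.72384250e+01 -2.21212649e+01 -2.76704400e-02
  7.89573463e-02  1.48541922e-04]
```

View pics/c3.png

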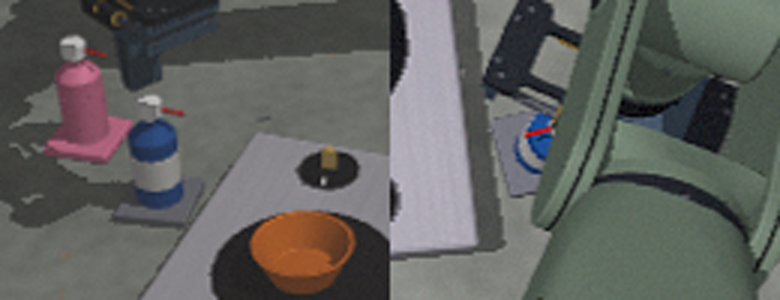

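The fingertips seem to sit behind the cap in the scene view (cap at crop (150,100), tips at (143,88)), with no force. I'll check the projection of the known TCP.

```bash
python3 - <<'E'
from h import *
def proj(c,p):
    f=200/np.tan(np.radians(c["vertical_fov"]/2)); q=np.linalg.inv(c["T"])@np.r_[p,1]; return c["cx"]-f*q[0]/q[2],c["cy"]+f*q[1]/q[2]
s=vision.camera_info("scene"); t=vision.camera_info("top")
print({k:v for k,v in s.items() if k not in("T",)})
tcp=state()["ee_pos"]
print("tcp in scene",proj(s,tcp),"cap(590,-220,127)",proj(s,[590,-220,127]),"cap top",proj(t,[590,-220,127]))
print("knob",proj(s,[457,344,55]),"seen 438,212; shaft",proj(s,[534.5,-53.5,78]),"seen 299,192")
print("base origin scene",proj(s,[0,0,0]),"top",proj(t,[0,0,0]))
cap=(190+150/3,140+98/3)
print(proj(s,tcp),cap, onz(s,*cap,127))
E
```

```text
{'vertical_fov': 52.1512892030834, 'cx': 315.82009679814973, 'cy': 198.30687551971272}
tcp in scene (np.float64(237.68704412015492), np.float64(174.56027622640843)) cap(590,-220,127) (np.float64(238.21965176312557), np.float64(172.56183030523084)) cap top (np.float64(418.81722461066596), np.float64(190.96138742219387))
knob (np.float64(437.815662342463), np.float64(211.0139959685432)) seen 438,212; shaft (np.float64(298.5492264925632), np.float64(188.5696274948908)) seen 299,192
base origin scene (np.float64(366.6328087065286), np.float64(136.69099559027666)) top (np.float64(329.12297203055857), np.float64(426.64851165380514))
(np.float64(237.68704412015492), np.float64(174.56027622640843)) (240.0, 172.66666666666666) [ 588.53013337 -214.88337783  127.        ]
```

All three cameras agree on the cap at about (590,−218), but the closed fingertips are still above it. Centre by +4 mm in y and go lower in small steps, watching the force.

Emit:
{"name": "servo_tool", "arguments": {"rows": [[0.006,0.014,0.0,0,0],[0.006,0.014,0.01,0,0],[0.006,0.014,0.02,0,0],[0.006,0.014,0.02,0,0],[0.006,0.014,0.02,0,0]]}}

```text
time_s: 4.4
ee_pos: [590.1, -219.5, 115.1]
ee_rot: [180.0, -0.0, 155.1]
force: [0.1, 0.2, -0.4]
gripper_width: 0.3
gripper_force: 0.0
```

```bash
python3 - <<'E'
from h import *
s=state(); print(s["ee_pos"],s["force"])
c=vision.camera_info("wrist"); im=vision.grab_frame("wrist")
np.save("noz2.npy",im); cv2.imwrite("pics/w4.png",im[100:300,200:440,::-1].repeat(3,0).repeat(3,1))
def proj(c,p):
    f=200/np.tan(np.radians(c["vertical_fov"]/2)); q=np.linalg.inv(c["T"])@np.r_[p,1]; return c["cx"]-f*q[0]/q[2],c["cy"]+f*q[1]/q[2]
print("tcp",proj(c,s["ee_pos"]),"cap",proj(c,[590,-219,127]),"cap pressed",proj(c,[590,-219,121]))
E
```

```text
[ 590.06688205 -219.53005987  115.14781894] [ 0.10875735  0.24035668 -0.44878264]
tcp (np.float64(319.21637905558856), np.float64(233.53137889812652)) cap (np.float64(320.121165384036), np.float64(240.00299805228414)) cap pressed (np.float64(320.0609972831198), np.float64(236.38890754059557))
```

View pics/w4.png

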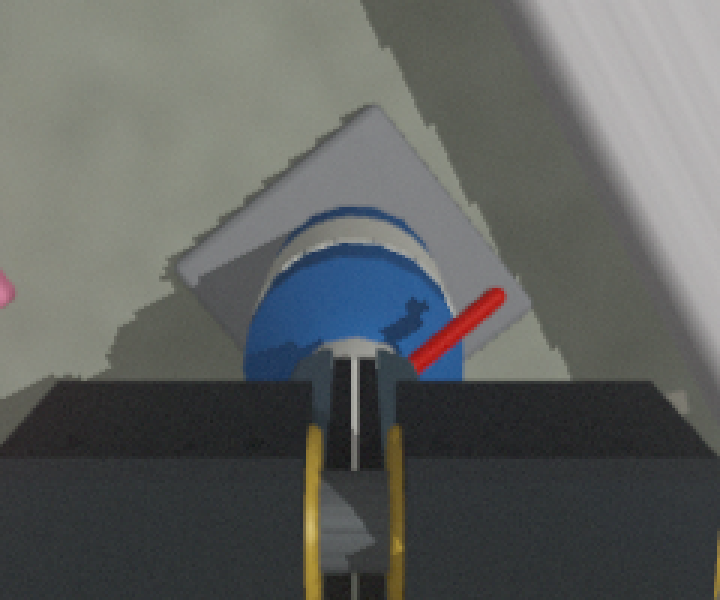

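The cap's rim shows right under the closed fingertips at crop (355,345), so they are aligned but not yet touching. I'll keep lowering.

Emit:
{"name": "servo_tool", "arguments": {"rows": [[0,0,0.01,0,0],[0,0,0.02,0,0],[0,0,0.02,0,0],[0,0,0.02,0,0]]}}

```text
time_s: 4.78
ee_pos: [590.1, -219.6, 111.2]
ee_rot: [180.0, -0.0, 155.1]
force: [0.3, 1.1, 0.8]
gripper_width: 0.2
gripper_force: 0.0
```

Emit:
{"name": "servo_tool", "arguments": {"rows": [[0,0,0.01,0,0],[0,0,0.015,0,0],[0,0,0.015,0,0],[0,0,0.015,0,0]]}}

```text
time_s: 5.12
ee_pos: [590.2, -219.6, 108.3]
ee_rot: [180.0, -0.0, 155.1]
force: [0.4, 0.8, 0.0]
gripper_width: 0.4
gripper_force: 0.0
```

Emit:
{"name": "servo_tool", "arguments": {"rows": [[0,0,0.005,0,0],[0,0,0.01,0,0],[0,0,0.01,0,0],[0,0,0.01,0,0]]}}

```text
time_s: 5.45
ee_pos: [590.2, -219.6, 106.3]
ee_rot: [180.0, -0.0, 155.1]
force: [-0.6, -0.5, 0.6]
gripper_width: 0.4
gripper_force: 0.0
```

Emit:
{"name": "servo_tool", "arguments": {"rows": [[0,0,0.005,0,0],[0,0,0.01,0,0],[0,0,0.01,0,0],[0,0,0.01,0,0]]}}

```text
time_s: 5.78
ee_pos: [590.1, -219.6, 104.3]
ee_rot: [180.0, -0.0, 155.1]
force: [0.2, -0.1, 0.5]
gripper_width: 0.4
gripper_force: 0.0
```

```bash
python3 - <<'E'
from h import *
a=cv2.imread("pics/scene0.png")[...,::-1]; b=vision.grab_frame("scene")
for im in (a,b):
    r=im[165:192,232:252].astype(int)
    print("\n".join("".join("W" if p.min()>150 else "r" if p[0]-p[1]>50 else "b" if p[2]-p[0]>30 else "#" if p.max()<70 else "." for p in row) for row in r)); print()
    print(np.array([x.max() for x in r[:,8].reshape(-1,3)]))
s=state();print(s["force"],s["effort"])
E
```

```text
....................
....................
....................
....................
....................
....................
....................
.....WWWWWW.........
...WWWWWWWW.........
...WWWWWWWW.........
....WWWWWWW.........
............rr......
...............rrrr.
....................
....................
rr........bbb.......
rr..bbbbbbbbbbb.....
rr.bbbbbbbbbbbbb....
r.bbbbbbbbbbbbbb....
..bbbbbbbbbbbbbbb...
.bbbbbbbbbbbbbbbb...
.bbbbbbbbbbbbbbbb...
.bbbbbbbbbbbbbbbb...
..bbbbbbbbbbbbbbb...
..b#bbbbbbbbbbbbb...
..b.bbbbbbbbbbbbb...
..#bbbbbbbbbbbbb....

[101 105 109 106 107 105 134 182 179 179 176 141 140 141 140 109  67  88
 116 118 112 117 117 115  93  81  80]
#############.......
#############.......
#############.......
#############.......
#############.......
#############.......
.###########........
.#########..........
.#######..WW........
..####...WW.........
....................
............rrr.....
..............rrrrr.
....................
....................
rr........bbb.......
rr..bbbbbbbbbbb.....
rr.bbbbbbbbbbbbb....
r.bbbbbbbb#bbbbb....
.#bbbbbbbbbbbbbbb...
.bbbbbbbbbbbbbbbb...
.bbbbbbbbbbbbbbbb...
..bbbbbbbbbbbbbbb...
..bbbbbbbbbbbbbbb...
..bbbbbbbbbbbbbbb...
..bbbbbbbbbbbbbbb...
..#bbbbbbbbbbbbb....

[ 53  50  51  50  51  50  51  50  74 108 107 112 111 113 113 106  69  72
  73  72  81 110 120 116  95  81  81]
[-0.00801066  0.35036745 -0.04318872] [ 5.29026840e-05 -4.73324561e+01 -2.17021680e+01 -2.78947310e-02
  8.18515057e-02  3.21283130e-05]
```

The spout hasn't moved, so the cap is not pressed yet. The tips visually just reach it, so keep lowering.

Emit:
{"name": "servo_tool", "arguments": {"rows": [[0,0,0.005,0,0],[0,0,0.01,0,0],[0,0,0.01,0,0],[0,0,0.01,0,0]]}}

```text
time_s: 6.17
ee_pos: [590.1, -219.6, 102.3]
ee_rot: [180.0, -0.0, 155.1]
force: [1.0, 0.2, 0.0]
gripper_width: 0.0
gripper_force: 0.0
```

Emit:
{"name": "servo_tool", "arguments": {"rows": [[0,0,0.005,0,0],[0,0,0.01,0,0],[0,0,0.01,0,0],[0,0,0.01,0,0]]}}

```text
time_s: 6.5
ee_pos: [590.4, -219.7, 100.7]
ee_rot: [180.0, 0.0, 155.1]
force: [-0.0, -0.1, 1.6]
gripper_width: 0.8
gripper_force: 1.0
```

Contact at z ≈ 101: the real tips are about 25 mm behind the reported TCP when closed. Pressing.

Emit:
{"name": "servo_tool", "arguments": {"rows": [[0,0,0.005,0,0],[0,0,0.01,0,0],[0,0,0.015,0,0],[0,0,0.015,0,0],[0,0,0.015,0,0]]}}

```text
time_s: 6.92
ee_pos: [590.3, -219.7, 97.7]
ee_rot: [180.0, 0.0, 155.1]
force: [-0.3, -0.9, 4.2]
gripper_width: 0.3
gripper_force: 1.9
```

Emit:
{"name": "servo_tool", "arguments": {"rows": [[0,0,0.005,0,0],[0,0,0.01,0,0],[0,0,0.01,0,0],[0,0,0.01,0,0]]}}

```text
time_s: 7.25
ee_pos: [590.4, -219.7, 95.6]
ee_rot: [180.0, 0.0, 155.1]
force: [-0.6, 0.7, 4.5]
gripper_width: 0.1
gripper_force: 2.5
```

Emit:
{"name": "servo_tool", "arguments": {"rows": [[0,0,0.006,0,0],[0,0,0.01,0,0],[0,0,0.01,0,0],[0,0,0.01,0,0]]}}

```text
time_s: 7.58
ee_pos: [590.4, -219.7, 95.1]
ee_rot: [180.0, 0.1, 155.1]
force: [-3.0, 0.4, 10.9]
gripper_width: 0.6
gripper_force: 5.7
```

Stop reached (10.9 N). Lift and let the cap spring back.

Emit:
{"name": "servo_tool", "arguments": {"rows": [[0,0,-0.05,0,0],[0,0,-0.15,0,0],[0,0,-0.3,0,0],[0,0,-0.45,0,0.2],[0,0,-0.45,0,0.45]]}}

```text
time_s: 8.0
ee_pos: [593.2, -220.8, 189.4]
ee_rot: [180.0, 0.6, 155.1]
force: [0.8, -0.6, 0.4]
gripper_width: 10.7
gripper_force: 0.0
```

Emit:
{"name": "servo_tool", "arguments": {"rows": [[0.12,0.152,0,0.01,0.45],[0.24,0.304,0,0.02,0.45],[0.36,0.456,0,0.04,0.45],[0.48,0.608,0,0.06,0.45],[0.6,0.76,0,0,0.45]]}}

```text
time_s: 8.42
ee_pos: [544.2, -29.7, 182.6]
ee_rot: [-180.0, -0.1, 155.1]
force: [1.0, 1.4, 0.8]
gripper_width: 41.0
gripper_force: 0.0
```

Emit:
{"name": "servo_tool", "arguments": {"rows": [[0.12,0.152,0,0,0.45],[0.24,0.304,0,0,0.45],[0.36,0.456,0,0,0.45],[0.48,0.608,0,0,0.45],[0.6,0.76,0,0,0.45]]}}

```text
time_s: 8.83
ee_pos: [499.3, 158.8, 182.7]
ee_rot: [-180.0, -0.1, 155.1]
force: [0.3, 0.1, 0.1]
gripper_width: 41.6
gripper_force: 0.0
```

Emit:
{"name": "servo_tool", "arguments": {"rows": [[0.12,0.152,0,0,0.45],[0.24,0.304,0,0.02,0.45],[0.36,0.456,0,0.04,0.45],[0.48,0.608,0,0.06,0.45],[0.59,0.76,0,0.067,0.45],[0.59,0.76,0,0.067,0.45],[0.59,0.76,0,0.067,0.45]]}}

```text
time_s: 9.42
ee_pos: [456.6, 346.0, 182.2]
ee_rot: [-179.9, -0.0, 149.3]
force: [0.1, -1.0, -0.0]
gripper_width: 41.1
gripper_force: 0.0
```

```bash
cat > knob.py <<'E'
from h import *
s=state(); c=vision.camera_info("wrist"); im=vision.grab_frame("wrist")
print(s["time_s"],s["ee_pos"],s["ee_rot"],s["gripper_width"])
f=200/np.tan(np.radians(c["vertical_fov"]/2)); q=np.linalg.inv(c["T"])@np.r_[457,344,35,1]; U,V=c["cx"]-f*q[0]/q[2],c["cy"]+f*q[1]/q[2]; print("expected px",U,V)
x0,y0=int(U)-45,int(V)-45; r=im[y0:y0+90,x0:x0+90].astype(int)
w=(r.min(2)>165).astype(np.uint8)
n,l,st,ce=cv2.connectedComponentsWithStats(w); i=1+st[1:,4].argmax(); print(st[i])
P=np.array([onz(c,u+x0,v+y0,55)[:2] for v,u in np.argwhere(l==i)]); wc=P.mean(0); e=np.linalg.eigh(np.cov(P.T))[1][:,1]
dark=((r.max(2)<70)|(l==i)).astype(np.uint8)
cn=max(cv2.findContours(dark,0,1)[0],key=cv2.contourArea); (u,v),rad=cv2.minEnclosingCircle(cn)
k=onz(c,u+x0,v+y0,35)[:2]; d=wc-k
print("centre px",u+x0,v+y0,rad,k,"yaw",np.degrees(np.arctan2(d[1],d[0])),"pca",np.degrees(np.arctan2(e[1],e[0])),"tool shift",totool([*k,12]))
cv2.imwrite("pics/w5.png",im[...,::-1])
E
python3 knob.py
```

```text
9.4167 [456.55981563 346.03066621 182.22194798] [-1.79887529e+02 -3.43457934e-02  1.49268964e+02] 41.09782355376369
expected px 317.48080377854154 186.5547524645682
[43 52  6 16 95]
centre px 318.0 186.54651260375977 21.54660987854004 [457.25077552 344.43804955] yaw -33.21044619805504 pca 149.85492744093892 tool shift [-0.00210519  0.00155348  0.85222701]
```

Emit:
{"name": "servo_tool", "arguments": {"rows": [[-0.004,-0.002,0.2,0,0.28],[-0.004,-0.002,0.4,0,0.28],[-0.004,-0.002,0.55,0,0.28],[-0.004,-0.002,0.65,0,0.28],[-0.004,-0.002,0.72,0,0.28],[-0.004,-0.002,0.74,0,0.28],[-0.004,-0.002,0.76,0,0.28],[-0.004,-0.002,0.76,0,0.28]]}}

```text
time_s: 10.13
ee_pos: [458.5, 343.1, 31.5]
ee_rot: [-180.0, 0.0, 149.0]
force: [0.2, 0.6, -0.8]
gripper_width: 25.9
gripper_force: 0.0
```

Emit:
{"name": "servo_tool", "arguments": {"rows": [[0,0,0.01,0,0.28],[0,0,0.02,0,0.28],[0,0,0.03,0,0.28],[0,0,0.03,0,0.28]]}}

```text
time_s: 10.47
ee_pos: [458.1, 344.0, 25.7]
ee_rot: [180.0, 0.0, 149.1]
force: [-0.7, 0.3, -0.5]
gripper_width: 25.7
gripper_force: 0.0
```

Emit:
{"name": "servo_tool", "arguments": {"rows": [[0,0,0.02,0,0.28],[0,0,0.04,0,0.28],[0,0,0.055,0,0.28],[0,0,0.063,0,0.28],[0,0,0.063,0,0.28]]}}

```text
time_s: 10.88
ee_pos: [457.7, 343.8, 12.2]
ee_rot: [-179.9, -0.0, 149.1]
force: [0.3, -0.4, 0.4]
gripper_width: 25.4
gripper_force: 0.0
```

Emit:
{"name": "servo_tool", "arguments": {"rows": [[0,0,0,0,0],[0,0,0,0,0],[0,0,0,0,0],[0,0,0,0,0],[0,0,0,0,0],[0,0,0,0,0]], "force": 30}}

```text
time_s: 11.38
ee_pos: [458.1, 344.1, 13.0]
ee_rot: [180.0, 0.0, 149.1]
force: [0.1, 0.2, -0.1]
gripper_width: 12.0
gripper_force: 30.0
```

Gripped (12.0 mm, 30 N). Lift and carry over the shaft, turning by +40.7°.

Emit:
{"name": "servo_tool", "arguments": {"rows": [[0,0,-0.1,0,0],[0,0,-0.25,0,0],[0,0,-0.4,0,0],[0,0,-0.5,0,0],[0,0,-0.5,0,0],[0,0,-0.5,0,0]]}}

```text
time_s: 11.88
ee_pos: [458.5, 344.3, 113.8]
ee_rot: [179.9, 0.1, 149.1]
force: [0.5, 0.5, -1.2]
gripper_width: 11.8
gripper_force: 30.0
```

Emit:
{"name": "servo_tool", "arguments": {"rows": [[-0.12,-0.14,0,0,0],[-0.26,-0.29,0,0,0],[-0.4,-0.45,0,0,0],[-0.54,-0.6,0,0,0],[-0.675,-0.755,0,0,0]]}}

```text
time_s: 12.3
ee_pos: [495.0, 143.0, 110.9]
ee_rot: [-179.9, -0.1, 149.1]
force: [1.1, 0.4, -0.3]
gripper_width: 11.9
gripper_force: 30.0
```

Emit:
{"name": "servo_tool", "arguments": {"rows": [[-0.12,-0.14,0,-0.07,0],[-0.24,-0.28,0,-0.14,0],[-0.36,-0.42,0,-0.21,0],[-0.48,-0.55,0,-0.28,0],[-0.6,-0.67,0,-0.35,0],[-0.675,-0.755,0,-0.42,0],[-0.675,-0.755,0,-0.452,0],[-0.675,-0.755,0,-0.452,0],[-0.675,-0.755,0,-0.452,0]]}}

```text
time_s: 13.05
ee_pos: [533.1, -53.8, 111.2]
ee_rot: [179.9, -0.2, -170.4]
force: [-0.4, 1.0, -0.7]
gripper_width: 11.4
gripper_force: 30.0
```

```bash
python3 - <<'E'
from h import *
s=state(); print(s["time_s"],s["ee_pos"],s["ee_rot"],s["qpos"][5],totool([534.5,-53.5,s["ee_pos"][2]]))
w=vision.grab_frame("wrist")[120:270,220:420]; a=vision.grab_frame("scene")[130:230,250:350]
cv2.imwrite("pics/c4.png",np.hstack([cv2.resize(w,(480,360)),cv2.resize(a,(300,360))])[...,::-1])
E
```

```text
13.05 [533.11764163 -53.8046376  111.192474  ] [ 179.92221901   -0.18733886 -170.38732628] -106.63142127467287 [-7.06905879e-03  3.47653856e-04 -2.26417112e-05]
```

View pics/c4.png

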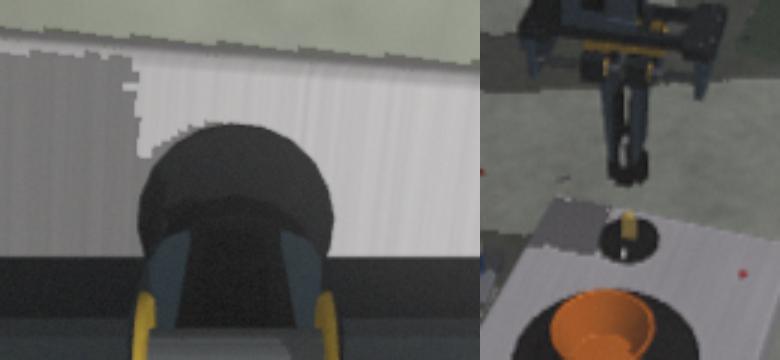

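The knob hangs upright over the shaft in the scene crop. I'll measure its centre from the skirt's lower rim arc in the wrist view, then work out the correction.

```bash
python3 - <<'E'
from h import *
from scipy.optimize import least_squares
s=state(); c=vision.camera_info("wrist"); im=vision.grab_frame("wrist")
r=im[150:235,265:375].astype(int); d=(r.max(2)<75).astype(np.uint8)
z=s["ee_pos"][2]+5
top=[]
for col in range(0,110):
    rows=np.nonzero(d[:,col])[0]
    if len(rows) and rows[0]<60: top.append((col+265,rows[0]+150-.5))
top=np.array(top); v0=top[:,1].min(); print(len(top),top[:,0].min(),top[:,0].max(),v0)
for lim in (12,20):
    t=top[top[:,1]<v0+lim]; W=np.array([onz(c,u,v,z)[:2] for u,v in t])
    f=least_squares(lambda p:np.hypot(W[:,0]-p[0],W[:,1]-p[1])-20,s["ee_pos"][:2],loss="soft_l1"); print("knob",f.x,np.abs(f.fun).max(),"to shaft tool",totool([*(s["ee_pos"][:2]+[534.5,-53.5]-f.x),s["ee_pos"][2]])*200, "rel TCP",f.x-s["ee_pos"][:2])
E
```

```text
81 277.0 357.0 170.5
knob [516.13336727 -57.07196457] 0.48835560766055863 to shaft tool [-18.47405505   0.38468511   0.27000521] rel TCP [-17.41105896  -3.95297597]
knob [516.04927442 -57.1319512 ] 1.060308818965595 to shaft tool [-18.56709473   0.42955839   0.26990682] rel TCP [-17.49515181  -4.0129626 ]
```

That arc is the black control ring below, not the knob; the knob's rim is the fainter arc at about row 205. So I refit the arc as the ring (z=56, r=30), which gives a second shaft measurement, and find the knob's rim by gradient.

```bash
python3 - <<'E'
from h import *
from scipy.optimize import least_squares
s=state(); c=vision.camera_info("wrist"); im=vision.grab_frame("wrist")
r=im[150:235,265:375].astype(int); d=(r.max(2)<75).astype(np.uint8)
top=np.array([(k+265,np.nonzero(d[:,k])[0][0]+149.5) for k in range(110) if d[:60,k].any()])
t=top[top[:,1]<top[:,1].min()+25]; W=np.array([onz(c,u,v,56)[:2] for u,v in t])
for R in (29,30):
    f=least_squares(lambda p:np.hypot(W[:,0]-p[0],W[:,1]-p[1])-R,s["ee_pos"][:2],loss="soft_l1"); print("ring",R,f.x,np.abs(f.fun).mean())
g=cv2.GaussianBlur(im,(3,3),0).mean(2)
for u in range(296,344,4): print(u,g[186:222:1,u].astype(int))
E
```

```text
ring 29 [534.01551883 -54.21758018] 0.19055244812445082
ring 30 [535.14896517 -54.01163713] 0.25771861257938694
296 [47 48 48 47 48 48 47 47 47 45 45 46 46 45 42 39 38 38 38 36 35 35 35 35
 34 34 33 32 33 37 46 54 56 56 56 56]
300 [46 47 48 49 48 48 47 46 47 47 46 46 46 46 44 41 40 39 38 37 36 34 33 34
 34 33 34 34 35 35 36 36 37 37 36 37]
304 [49 49 49 49 49 48 48 48 47 47 45 46 46 46 46 43 41 38 36 34 34 35 34 33
 33 34 35 35 36 35 33 34 35 36 35 35]
308 [49 48 48 48 48 49 48 47 47 47 47 47 47 47 47 46 43 39 35 34 32 33 33 34
 36 37 37 36 34 33 32 32 31 30 31 30]
312 [52 51 51 51 49 48 47 47 48 48 47 47 47 47 46 44 40 38 37 37 35 34 35 37
 39 40 37 36 36 35 32 32 33 35 35 33]
316 [52 51 51 51 50 50 50 51 50 49 47 46 47 48 45 40 37 37 37 37 38 38 38 39
 40 39 38 38 36 35 34 32 31 30 29 29]
320 [50 50 51 52 51 51 51 50 50 49 48 48 48 49 47 44 40 38 38 37 38 38 38 39
 40 39 38 37 38 37 35 34 34 34 32 32]
324 [52 51 51 51 52 51 50 50 49 49 50 50 48 47 48 48 45 41 38 37 38 39 38 37
 39 40 40 39 37 36 35 35 34 35 34 32]
328 [53 54 54 54 53 52 52 51 52 51 51 51 51 50 49 49 47 43 40 39 40 39 39 39
 40 41 41 40 39 38 37 35 33 33 34 35]
332 [54 53 53 53 52 53 53 53 53 52 52 52 52 51 51 51 50 47 43 40 39 38 38 39
 39 40 40 40 40 39 39 38 38 38 39 40]
336 [54 54 54 54 53 53 53 52 52 53 52 52 52 52 51 50 50 50 50 49 46 42 39 40
 40 40 39 40 40 41 43 45 45 45 45 44]
340 [54 55 55 55 55 54 55 54 53 53 52 53 54 54 53 52 52 51 50 49 49 49 48 45
 43 41 40 39 40 42 49 57 61 61 60 60]
```

Emit:
{"name": "servo_tool", "arguments": {"rows": [[-0.009,-0.001,0.05,0,0],[-0.009,-0.001,0.1,0,0],[-0.009,-0.001,0.14,0,0],[-0.009,-0.001,0.16,0,0],[-0.009,-0.001,0.16,0,0],[-0.009,-0.001,0.16,0,0]]}}

```text
time_s: 13.75
ee_pos: [536.0, -53.7, 80.4]
ee_rot: [180.0, -0.0, -170.3]
force: [0.6, -0.7, -1.3]
gripper_width: 11.7
gripper_force: 30.0
```

Emit:
{"name": "servo_tool", "arguments": {"rows": [[0.004,0,0.02,0,0],[0.004,0,0.035,0,0],[0.004,0,0.045,0,0],[0.004,0,0.055,0,0],[0.004,0,0.055,0,0]]}}

```text
time_s: 14.17
ee_pos: [535.4, -53.9, 69.5]
ee_rot: [180.0, 0.0, -170.3]
force: [1.0, -0.6, -1.7]
gripper_width: 11.8
gripper_force: 30.0
```

Emit:
{"name": "servo_tool", "arguments": {"rows": [[0,0,0.01,0,0],[0,0,0.02,0,0],[0,0,0.025,0,0],[0,0,0.025,0,0]]}}

```text
time_s: 14.5
ee_pos: [535.5, -53.9, 64.7]
ee_rot: [180.0, 0.0, -170.3]
force: [0.7, -0.2, -0.6]
gripper_width: 11.7
gripper_force: 30.0
```

Emit:
{"name": "servo_tool", "arguments": {"rows": [[0,0,0.01,0,0],[0,0,0.02,0,0],[0,0,0.025,0,0],[0,0,0.025,0,0]]}}

```text
time_s: 14.83
ee_pos: [535.5, -53.8, 59.6]
ee_rot: [180.0, 0.0, -170.3]
force: [1.2, -0.2, -0.8]
gripper_width: 11.4
gripper_force: 30.0
```

Bore engaged without force, near home. Now press in.

Emit:
{"name": "servo_tool", "arguments": {"rows": [[0,0,0.008,0,0],[0,0,0.014,0,0],[0,0,0.02,0,0],[0,0,0.02,0,0]]}}

```text
time_s: 15.17
ee_pos: [535.6, -53.9, 56.1]
ee_rot: [-180.0, 0.0, -170.3]
force: [0.4, -0.2, 3.4]
gripper_width: 11.8
gripper_force: 30.0
```

Emit:
{"name": "servo_tool", "arguments": {"rows": [[0,0,0.005,0,0],[0,0,0.01,0,0],[0,0,0.01,0,0],[0,0,0.01,0,0]]}}

```text
time_s: 15.5
ee_pos: [535.6, -53.9, 54.3]
ee_rot: [-180.0, 0.0, -170.3]
force: [0.2, 0.4, 5.1]
gripper_width: 12.1
gripper_force: 30.0
```

Emit:
{"name": "servo_tool", "arguments": {"rows": [[0,0,0,0,0],[0,0,0.005,0,0],[0,0,0.01,0,0],[0,0,0.01,0,0]], "force": 45}}

```text
time_s: 15.83
ee_pos: [535.7, -53.9, 52.8]
ee_rot: [-180.0, 0.1, -170.3]
force: [-1.5, -0.1, 9.2]
gripper_width: 11.6
gripper_force: 45.0
```

Emit:
{"name": "servo_tool", "arguments": {"rows": [[0,0,0.005,0,0],[0,0,0.008,0,0],[0,0,0.008,0,0],[0,0,0.008,0,0]]}}

```text
time_s: 16.17
ee_pos: [535.7, -53.9, 52.6]
ee_rot: [-180.0, 0.1, -170.3]
force: [-4.8, 0.3, 18.4]
gripper_width: 12.2
gripper_force: 45.0
```

On the stop (18 N). Ease slightly, let it settle, then hand in.

Emit:
{"name": "servo_tool", "arguments": {"rows": [[0,0,-0.003,0,0],[0,0,-0.004,0,0],[0,0,-0.004,0,0],[0,0,-0.004,0,0],[0,0,-0.004,0,0]]}}

```text
time_s: 16.58
ee_pos: [535.7, -53.9, 52.7]
ee_rot: [-180.0, 0.1, -170.3]
force: [-3.2, 1.6, 13.1]
gripper_width: 11.8
gripper_force: 45.0
```

```bash
python3 - <<'E'
from workcell import state, job_done
s=state(); print(s["time_s"],s["ee_pos"],s["ee_rot"],s["force"],s["gripper_force"])
if s["force"][2]>7 and s["gripper_force"]>20: print(job_done())
E
```

```text
16.5833 [535.68635688 -53.90095412  52.71915872] [-1.79983438e+02  7.55934592e-02 -1.70263040e+02] [-3.21278975  1.59574388 13.13295911] 45.00526964664459
the job is handed in; nothing more can be done
None
```

The job is handed in at 16.6 s: I pressed the nozzle cap to its stop and backed off to let it spring up, then fitted the knob and am holding it pressed in at about 13 N with a 45 N grip; no verdict came back, and I didn't look again at the cap or the bystanders.

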